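Turn the board carrier over and spread its snap ring at the groove

ROBOT

A 6-joint arm with a two-finger parallel gripper is mounted at the origin on the work surface. World frame = base frame: x ahead of the robot, y to its left, z up, the work surface at z = 0. Lengths are in m, angles in rad, forces in N, time in s.
With the tool pointing down it reaches from about 0.35 to 0.775 m from the base axis. Payload 7.3 kg.
Tool frame: the origin (TCP) lies at the centre of the arm's flange, where the gripper is bolted on; the fingertips stand 178 mm ahead of it and the grasp point (between the pads) lies robot.pinch_z ahead of it (robot.pinch_z is the distance from the TCP to the grasp point, in m); x points along the fingers, z is the direction in which the jaws open and shut, and the axes are right-handed (so a half turn about x gives the same grasp; the last joint's range is limited). The gripper opens to 92 mm and grips with 3 to 60 N. Pads are 19 mm wide; open, the fingers measure 130 mm over their backs; the gripper's body (75 mm by 190 mm) begins 47 mm behind the grasp point.
Start: joints at [-1.423, 0.342, 1.524, -0, 1.275, -0.146], TCP at [0.152, -0.503, 0.405] pointing down, gripper open.
Joint ranges: [-2.53, 2.53], [-0.77, 2.02], [0.04, 2.7], [-1, 4.14], [0.28, 2.66], [-3.11, 3.11]. Speed limits (rad/s): [2.57, 2.57, 3.14, 3.14, 3.14, 3.14].

INTERFACE

Orientations are given as [roll, pitch, yaw] about the fixed x, y, z axes, in that order (R = Rz(yaw) Ry(pitch) Rx(roll)).
In Python, from cell import robot gives the robot as it stands.
- The arm moves only by the shell command python3 -m jog 'ROWS' [FORCE]. ROWS is JSON, a list of rows, each an object of numbers: "fingers": the closure, from 0 (fully open) to 1 (shut); "x", "y", "z": the shift along the tool's x, y, z in cm; "spin": the turn about the tool's x in degrees. A call has 1 to 5 rows; each row is the pose to reach, as a shift and turn from the pose commanded when the call began, along the tool's axes at that moment; what a row does not reach only later rows make up. A row lasts 1/8 s, in which the tool goes at most 62.5 mm and 10.7 degrees, less where a joint would pass 70% of its speed; a pose out of reach is approached as far as the arm can. A call with a gripper value outside its range is refused whole. The fingers move at their own pace and stop on an object; FORCE is the grip in N (left out, the last holds). Time passes only in rows, so rows that repeat a pose let the fingers close. It gives the time, the measured TCP pose, the force and the opening at its end, in the units of the state.
- robot.observe(): the state, without advancing time (a new reading comes with each control period).
- robot.read_camera(name): name is "scene" or "top"; returns a dict with "color" (400x640x3 uint8, red, green, blue), "mtx" (3x3 intrinsics, pixels), "view" (4x4, takes a point from world to camera coordinates). Camera axes: x right, y down, z forward; pixel columns grow to the right and rows downward; lengths in m; the calibration is good to about 2 mm. A picture is of the moment at which its call begins. There is no depth.
- robot.hand_in(): hands the job in, once; it reports no verdict.
Trained networks look in a picture, given as the dict that the camera call returned (one of the last four; its "shot" number tells which), for a name from the list of things; names that differ only in an ending like _2 or _b are one class to them, and where a whole thing is asked for, a point or a joint stands for the part that bears it (a point fixed in the world has none). Each returns a list of dicts, best first, with "conf" (0 to 1); they miss things now and then, are a little off and sometimes report something else, mostly with a low value. They report only what shows in the picture. A call takes as long as a camera call. They do not tell look-alikes from the thing itself.
- robot.look_for(target, picture): "xy" ([column, row] in pixels, amid what is visible of it).
The state is a dict: "time": time; "qpos": joint angles; "qvel": joint speeds; "joint_efforts": joint torques, N m; "tool_pos": TCP position; "tool_rot": TCP orientation; "contact_force": force on the tool from outside, world axes, zero at the start; "torque": the same for the moment, N m; "opening": finger opening in m.
Only numpy, scipy, OpenCV 4.12 (cv2) and the standard library are available. Lean on these libraries where they do the work, as an engineer would, in place of code of your own. Each camera call takes 0.05 s, during which the arm holds its last target. There are 200 camera calls.

TASK

Swing the hinged board carrier right over by its bar so that the board's other face is up, and lay it down gently around the steel stub. Then squeeze the pliers' handles to spread the snap ring they carry, lift them out of their stand, pass the spread ring down over the stub and stop with it level with the groove and clear of the stub and the carrier. Finish while holding it there: do not let go, keep the handles fully squeezed and the ring spread; leave the other things on the bench alone.

Things in the scene. Friction and masses are not known exactly. Their poses are not given: they have to be found in the camera images.
- fixture: Board fixture, fixed to the bench: white plastic base 190 x 170 x 20 mm (x, y, z), origin under its centre. The carrier's hinge axis runs along x, 34 mm above the origin. At y = -55 mm, x = 0 stands a steel stub, diameter 24 mm, top 70 mm above the bench, with a groove (neck of diameter 19 mm) from 40 to 50 mm above the bench.
- carrier (a joint): Hinge angle of the board carrier, rad. 0 (start): flat on the fixture's +y side, chips up; grows as it swings over; 3.14: flat on the -y side, other face up at 37 mm above the bench, the stub through its slot (27 x 36 mm). Aluminium plate 130 (x) x 79 x 6 mm with boards, about 0.22 kg, far edge 85 mm from the hinge. Little friction: let go halfway, it falls.
- bar (a point): Middle of the carrier's bar: round steel, diameter 10 mm, 104 mm long, parallel to the hinge (fixture x), 130 mm from its axis, joined to the plate by two 8 mm rods 50 mm either side of this point; 40 mm free between bar and plate. It may turn between the fingers. 34 mm above the bench when the carrier lies flat on either side.
- groove (a point): Point on the stub's axis at mid-height of its groove, 45 mm above the bench and 25 mm below the stub's top; axes as the fixture's.
- stand: Grey plastic stand, fixed to the bench: base 100 x 120 x 10 mm, origin under its centre; two rails along its x, 20 mm wide and 56 mm apart, top 75 mm above the bench, with lips 4 mm high at their ends. The pliers rest on the rails and lift straight up out of them.
- pliers: Snap ring pliers upright in the stand, handles up, about 0.18 kg. Origin under the middle of the guard plate (84 mm along y, 24 mm along x, 5 mm thick) that lies on the rails; z up, x towards the ring, y from right to left handle. Two rubber-covered handles, 14 mm wide (x), stand side by side along y above the guard; the jaws hang below and carry the ring.
- grip (a point): Point midway between the handles, 43 mm above the pliers' origin: squeeze here, closing along the pliers' y. There the handles measure about 57 mm over their outer faces when released, 30 mm (faces upright and parallel) when fully squeezed; the handles end 15 mm above this point.
- squeeze (a joint): Turn of each handle (both move alike), rad: 0 released, 0.245 fully squeezed, against its stop. A spring reopens them: 4 to 8 N on each handle holds them.
- ring (a point): Centre of the spread snap ring, 21 mm along the pliers' +x and 50 mm below their origin. Dark steel, 3 mm thick, hinged at its back (+x), its two lugs on the jaw tips. Inner width 30 mm, round about this point, when fully squeezed; about 20 mm, too narrow for the stub, when released. Outer width at most 38 mm; the jaws stand 21 mm behind this point and end 2 mm below it.
- parts_bin: Bystander: open black plastic bin 90 x 110 x 55 mm with clamp pieces, origin under its centre.
- driver: Bystander: screwdriver lying on the bench.
- thumb_screw: Bystander: steel thumb screw 24 mm high standing on its 22 mm head, origin under its centre.
- flux_bottle: Bystander: white plastic bottle, diameter 40 mm, 70 mm high, origin under its centre.
Not all that is in view belongs to the job. Leave any green look-alike of the pliers alone.

How it is judged:
On the way, in this order (a step that is already met when the one before it is completed fails the run):
1. the carrier is swung right over and lies flat on the stub's side (value of joint carrier above 3.08 rad and velocity of joint carrier below 0.2 rad/s), for 0.2 s.
2. the pliers are out of the stand in the fingers, ring spread and above the top of the stub (contact force between the fingers and pliers above 2 N and value of joint squeeze above 0.19 rad and horizontal distance between ring and groove below 0.012 m and z of ring in the frame of groove above 0.026 m).
At the end, for the whole second after the job is handed in: Carrier lies turned over (above 3.05 rad); the gripper holds the pliers squeezed (above 0.2 rad), upright (0.12 rad) and still; the ring is around the stub, within 5 mm of its axis and 3.5 mm of the groove's mid-height, touching neither stub nor carrier (value of joint carrier above 3.05 rad and value of joint squeeze above 0.2 rad and horizontal distance between ring and groove below 0.005 m and z of ring in the frame of groove between -0.0035 and 0.0035 m and angle between pliers's own z axis and vertical below 0.12 rad and contact force between the fingers and pliers above 2 N and contact force between pliers and fixture below 0.5 N and linear speed of pliers below 0.02 m/s); the arm keeps its last pose, push and grip.
It fails at once if the carrier is let fall or slammed (hinge faster than 4 rad/s) (velocity of joint carrier above 4 rad/s or velocity of joint carrier below -4 rad/s).
It fails at once if another thing on the bench is moved by more than 3 cm (distance of any of parts_bin, driver, thumb_screw, flux_bottle from where it was at the start of the episode above 0.03 m).
It also fails if it takes over 58 s, if anything falls off the work surface, if the arm or the gripper's body presses on something with over 40 N, if the wrist force passes 120 N, or if a joint passes its speed limit or range.

## Working session

There is one attempt and no reset: what is moved stays moved. The work goes in short steps, Python scripts to look and compute and a shell command to move; the robot and the scene stay as the last step left them, time stands still between calls to the robot, and variables do not carry over. Pictures are saved under pics/ and viewed, on a budget of 10 in all, crops included, one or two more only if the job needs it, and the job is handed in when it is done.

```bash
ls; mkdir -p pics; python3 - <<'E'
from cell import robot
import cv2,numpy as np
print(robot.observe(),robot.pinch_z)
for n in ("scene","top"):
    p=robot.read_camera(n); cv2.imwrite(f"pics/{n}0.png",p["color"][:,:,::-1])
    print(n,p["mtx"].tolist(),np.round(p["view"],4).tolist())
    for t in ["fixture","carrier","bar","groove","stand","pliers","grip","ring","parts_bin","driver","thumb_screw","flux_bottle"]:
        try: print(t,[(np.round(d["xy"],1).tolist(),round(d["conf"],2)) for d in robot.look_for(t,p)][:3])
        except Exception as e: print(t,e)
E
```

```text
pics
{'time': 0.0, 'qpos': array([-1.42304541e+00,  3.42744325e-01,  1.52500702e+00,  1.82911399e-05,
        1.27537199e+00, -1.45983444e-01]), 'qvel': array([-0.00168857,  0.00065524,  0.00147623,  0.00091883,  0.00092177,
        0.00110325]), 'joint_efforts': array([ 5.61912857e-04, -4.31234622e+01, -2.44219977e+01,  7.16162869e-02,
        5.58993733e-02, -1.32793780e-04]), 'tool_pos': array([ 0.15201601, -0.50237976,  0.40403702]), 'tool_rot': array([2.984183  , 1.56926555, 1.70711569]), 'contact_force': array([ 0.73823176, -0.46464273,  0.29657717]), 'torque': array([-0.02693299, -0.00421474, -0.0371416 ]), 'opening': 0.09161237676316009} 0.1592
scene [[471.781696277707, 0.0, 319.19134423213285], [0.0, 471.781696277707, 197.1189963284017], [0.0, 0.0, 1.0]] [[-0.1333, 0.9911, -0.0066, 0.085], [0.7512, 0.0967, -0.6529, -0.388], [-0.6464, -0.092, -0.7574, 1.677], [0.0, 0.0, 0.0, 1.0]]
fixture [([263.2, 197.4], 0.8), ([276.7, 192.1], 0.44)]
carrier [([276.1, 193.9], 0.69)]
bar [([276.6, 190.8], 0.93)]
groove [([263.4, 196.3], 0.7)]
stand [([389.6, 213.9], 0.97), ([263.1, 198.3], 0
[... 388 characters left out ...]
 320.6034213357286], [0.0, 502.90059047492775, 203.85136975764416], [0.0, 0.0, 1.0]] [[0.0447, -0.999, 0.005, -0.0503], [-0.9727, -0.0447, -0.2276, 0.5898], [0.2276, 0.0053, -0.9737, 1.1695], [0.0, 0.0, 0.0, 1.0]]
fixture [([376.5, 233.1], 0.82)]
carrier [([365.8, 231.6], 0.65)]
bar [([367.5, 231.7], 0.81)]
groove [([299.5, 280.8], 0.67)]
stand [([236.0, 229.3], 0.71)]
pliers [([224.3, 219.2], 0.91), ([227.9, 292.9], 0.91), ([376.5, 233.1], 0.23)]
grip [([227.7, 292.4], 0.71), ([375.8, 233.7], 0.57)]
ring [([228.4, 292.5], 0.86), ([226.5, 217.4], 0.73)]
parts_bin []
driver [([164.7, 147.8], 0.92), ([378.1, 233.4], 0.35)]
thumb_screw [([299.9, 281.2], 0.5)]
flux_bottle [([477.0, 179.1], 0.5)]
```

```bash
python3 - <<'E'
import cv2
a=cv2.imread("pics/top0.png");b=cv2.imread("pics/scene0.png")
cv2.imwrite("pics/top0z.png",cv2.resize(a[120:345,140:440],(800,600),interpolation=cv2.INTER_CUBIC))
cv2.imwrite("pics/scene0z.png",cv2.resize(b[110:305,200:460],(800,600),interpolation=cv2.INTER_CUBIC))
E
```

```text
(no output)
```

View pics/top0z.png

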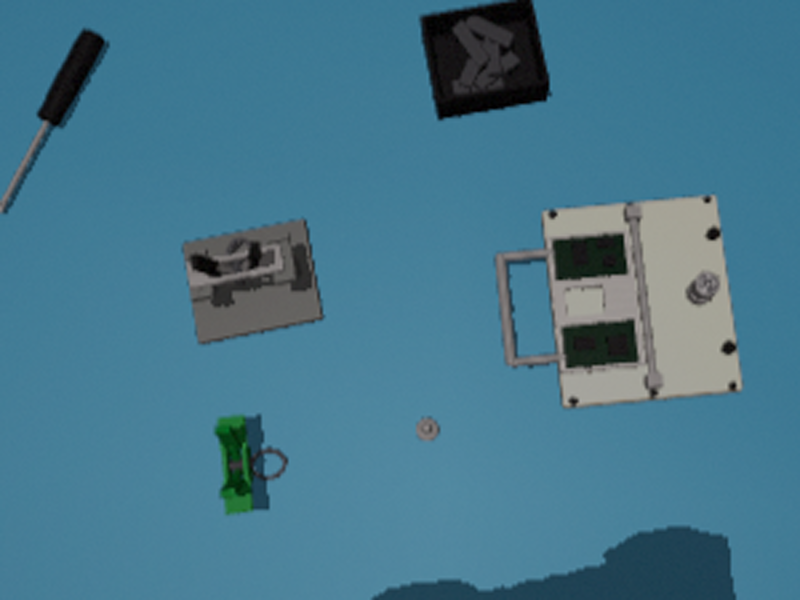

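View pics/scene0z.png

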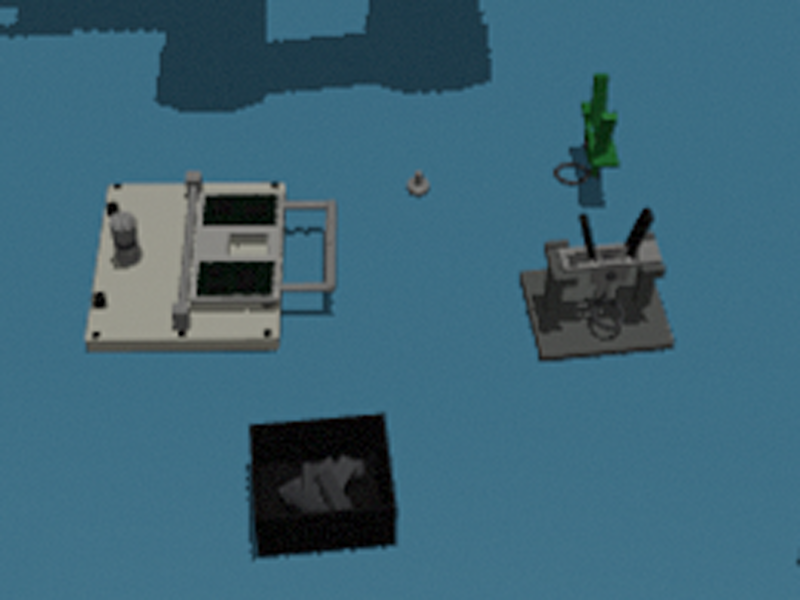

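Picture 1 (top): the carrier's bar is at zoomed (507,310), left of the hinge, and the stub is at (706,283). The black-handled pliers are in the grey stand at (240,265). A green look-alike stands on the bench at (235,465). Picture 2 (scene) shows the same things. The black-handled pair is the one meant, because it sits in the stand. I'll enlarge it to confirm and to measure.

```bash
python3 - <<'E'
import cv2,numpy as np
a=cv2.imread("pics/top0.png");b=cv2.imread("pics/scene0.png")
def g(im,x,y,w,h): return cv2.convertScaleAbs(cv2.resize(im[y:y+h,x:x+w],(800,300),interpolation=cv2.INTER_CUBIC),alpha=2.0)
# both 80x30-aspect crops, x10
cv2.imwrite("pics/st.png",np.vstack([cv2.convertScaleAbs(cv2.resize(a[200:250,205:265],(360,300),interpolation=cv2.INTER_CUBIC),alpha=2),cv2.convertScaleAbs(cv2.resize(b[175:225,370:430],(360,300),interpolation=cv2.INTER_CUBIC),alpha=2)])) 
t=cv2.convertScaleAbs(cv2.resize(a[198:252,206:266],(400,360),interpolation=cv2.INTER_CUBIC),alpha=1.9)
s=cv2.convertScaleAbs(cv2.resize(b[174:228,366:426],(400,360),interpolation=cv2.INTER_CUBIC),alpha=1.9)
cv2.imwrite("pics/st.png",np.hstack([t,s]))
E
```

```text
(no output)
```

View pics/st.png

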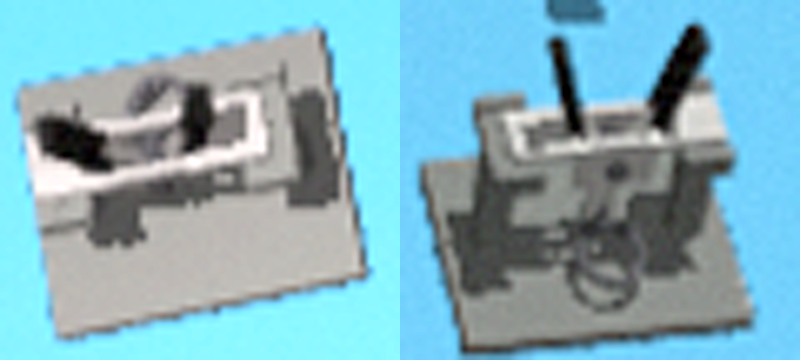

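Picture 3 confirms it: black handles, guard lying on the stand's rails, and the ring hanging on the +x side (towards the scene camera, crop (605,270)). The green pair is the look-alike. Next I'll fit poses.

```bash
cat >geo.py <<'E'
import numpy as np, cv2
from cell import robot
from scipy.optimize import least_squares
def cams():
    return {n:robot.read_camera(n) for n in ("scene","top")}
def proj(p,P):
    c=np.atleast_2d(P)@p["view"][:3,:3].T+p["view"][:3,3]; q=c@p["mtx"].T; return q[:,:2]/q[:,2:]
def W(pose,L):
    x,y,a=pose; c,s=np.cos(a),np.sin(a); L=np.atleast_2d(L)
    return np.c_[x+c*L[:,0]-s*L[:,1], y+s*L[:,0]+c*L[:,1], L[:,2]]
def fit(C,obs,x0,extra=None):
    # obs: list (cam, local xyz mm, pixel)
    def f(v):
        return np.concatenate([(proj(C[c],W(v,np.array(l)/1000))-np.array(px)).ravel() for c,l,px in obs])
    r=least_squares(f,x0,loss="soft_l1",f_scale=1.0); return r.x,f(r.x).reshape(-1,2)
E
python3 - <<'E'
from geo import *
C=cams()
T=lambda x,y:(140+x/2.6667,120+y/2.6667)
S=lambda x,y:(200+x/3.0769,110+y/3.0769)
t=lambda x,y:(206+x/6.667,198+y/6.667)
s=lambda x,y:(366+(x-400)/6.667,174+y/6.667)
F=[("top",(95,85,20),T(543,210)),("top",(95,-85,20),T(716,196)),("top",(-95,-85,20),T(741,389)),("top",(-95,85,20),T(566,406)),
("top",(0,-55,70),T(707,278)),("top",(52,130,34),T(503,257)),("top",(-52,130,34),T(512,362)),
("scene",(-95,-85,20),S(110,185)),("scene",(-95,85,20),S(283,184)),("scene",(95,85,20),S(278,342)),("scene",(95,-85,20),S(90,342)),
("scene",(0,-55,70),S(122,217)),("scene",(-52,130,34),S(335,204)),("scene",(52,130,34),S(333,288))]
B=[("top",(50,60,10),t(20,88)),("top",(50,-60,10),t(320,33)),("top",(-50,-60,10),t(366,270)),("top",(-50,60,10),t(58,333)),
("scene",(-50,-60,10),s(422,162)),("scene",(50,60,10),s(752,318)),("scene",(50,-60,10),s(463,345))]
P=[("top",(12,-42,80),t(262,92)),("top",(-12,-42,80),t(268,152)),("top",(-12,42,80),t(37,192)),("top",(12,42,80),t(22,135)),
("scene",(12,-42,80),s(515,158)),("scene",(12,42,80),s(728,142)),("scene",(21,0,25),s(605,270))]
np.set_printoptions(precision=4,suppress=True)
for n,o,x0 in(("fix",F,(.5,-.1,0)),("stand",B,(.5,.1,0.1)),("pliers",P,(.5,.1,.1))):
    for cs in (("top","scene"),("top",),("scene",)):
        x,r=fit(C,[q for q in o if q[0] in cs],x0); print(n,cs,x)
        if len(cs)==2: print(r.round(1).tolist())
E
```

```text
fix ('top', 'scene') [ 0.5394 -0.1771  0.1428]
[[-0.8, -0.9], [-0.1, -1.9], [1.0, -0.8], [-1.2, -0.5], [0.0, 0.9], [-1.5, -1.7], [-0.6, -0.1], [-0.8, -1.5], [0.6, -1.8], [0.3, -2.4], [-1.9, -1.7], [-0.0, 0.2], [-1.2, -1.1], [-0.8, -0.7]]
fix ('top',) [ 0.5377 -0.1785  0.143 ]
fix ('scene',) [ 0.5441 -0.1746  0.144 ]
stand ('top', 'scene') [0.5418 0.1937 0.2492]
[[-0.7, -1.1], [0.4, -2.0], [0.3, -0.0], [-0.3, 0.0], [-0.7, -1.5], [0.5, -1.1], [0.0, -0.9]]
stand ('top',) [0.54   0.1935 0.2491]
stand ('scene',) [0.5458 0.1942 0.2407]
pliers ('top', 'scene') [0.5415 0.1982 0.2216]
[[-0.7, -0.8], [-0.2, -0.2], [-0.1, -0.2], [0.9, -1.3], [-0.1, -1.4], [-0.5, -1.3], [0.4, -3.5]]
pliers ('top',) [0.54   0.1979 0.2283]
pliers ('scene',) [0.5479 0.1986 0.2153]
```

```bash
cat >>geo.py <<'E'
from scipy.spatial.transform import Rotation as Rn
def tool():
    o=robot.observe(); R=Rn.from_euler("xyz",o["tool_rot"]).as_matrix(); return o,R,o["tool_pos"]+R[:,0]*robot.pinch_z
def go(target,yaw):
    """shift (cm, tool axes) for pinch to target with jaw axis at world heading yaw"""
    o,R,p=tool(); d=R.T@(np.array(target)-p)*100
    h=np.arctan2(R[1,2],R[0,2]); e=(yaw-h+np.pi/2)%np.pi-np.pi/2
    print("t %.2f pinch"%o["time"],p.round(4),"jaw hdg %.1f"%np.degrees(h),"shift cm",d.round(2),"yaw err deg ccw %.1f (spin %.1f)"%(np.degrees(e),-np.degrees(e)),"q",o["qpos"].round(2),"F",o["contact_force"].round(1),"open",round(o["opening"]*1000,1))
E
python3 - <<'E'
from geo import *
print(tool()[1].round(3))
f=(.5405,-.177,.143)
b=W(f,[(0,130,.0)])
b=W(f,np.array([(0,130,34),(0,0,164),(0,-130,34),(0,-55,45)])/1000); print(b.round(4))
go(b[0],f[2]+np.pi/2)
E
```

```text
[[ 0.     0.957  0.29 ]
 [-0.     0.29  -0.957]
 [-1.    -0.     0.   ]]
[[ 0.522  -0.0483  0.034 ]
 [ 0.5405 -0.177   0.164 ]
 [ 0.559  -0.3057  0.034 ]
 [ 0.5483 -0.2314  0.045 ]]
t 1.40 pinch [ 0.1521 -0.5025  0.2456] jaw hdg -73.2 shift cm [ 21.15  48.56 -32.76] yaw err deg ccw -8.6 (spin 8.6) q [-1.42  0.34  1.52  0.    1.28 -0.15] F [-0.6 -0.2  0.3] open 91.9
```

```bash
python3 -m jog '[{"y":4.9,"z":-3.3,"fingers":0.4,"spin":2},{"y":9.8,"z":-6.6,"fingers":0.4,"spin":4},{"y":14.7,"z":-9.9,"fingers":0.4,"spin":6},{"y":19.6,"z":-13.2,"fingers":0.4,"spin":8},{"y":24.3,"z":-16.4,"fingers":0.4,"spin":8.6}]' 15; python3 -c "
from geo import *
go((.522,-.0483,.1),.143+np.pi/2)"
```

```text
t 1.40 pinch [ 0.1521 -0.5025  0.2456] jaw hdg -73.2 shift cm [ 14.55  48.56 -32.76] yaw err deg ccw -8.6 (spin 8.6) q [-1.42  0.34  1.52  0.    1.28 -0.15] F [-0.6 -0.2  0.3] open 91.9$[0]: bad value
```

```bash
python3 -m jog '[{"x":0,"y":4.9,"z":-3.3,"fingers":0.4,"spin":2},{"x":0,"y":9.8,"z":-6.6,"fingers":0.4,"spin":4},{"x":0,"y":14.7,"z":-9.9,"fingers":0.4,"spin":6},{"x":0,"y":19.6,"z":-13.2,"fingers":0.4,"spin":8},{"x":0,"y":24.3,"z":-16.4,"fingers":0.4,"spin":8.6}]' 15; python3 -c "
from geo import *
go((.522,-.0483,.1),.143+np.pi/2)"
```

```text
time: 2.02
tool_pos: [0.3381, -0.2735, 0.405]
tool_rot: [0.585, 1.57, -0.843]
contact_force: [1.3, 0.1, 0.7]
opening: 0.0556
t 2.02 pinch [ 0.3382 -0.2736  0.2458] jaw hdg -81.8 shift cm [ 14.57  21.4  -19.7 ] yaw err deg ccw 0.0 (spin -0.0) q [-0.86  0.18  1.75  0.    1.21  0.57] F [1.3 0.1 0.7] open 55.6
```

```bash
python3 -m jog '[{"x":0,"y":4.3,"z":-3.9,"fingers":0.56,"spin":0},{"x":0,"y":8.6,"z":-7.9,"fingers":0.56,"spin":0},{"x":0,"y":12.8,"z":-11.8,"fingers":0.56,"spin":0},{"x":0,"y":17.1,"z":-15.8,"fingers":0.56,"spin":0},{"x":3,"y":21.4,"z":-19.7,"fingers":0.56,"spin":0}]' 15; python3 -c "
from geo import *
C=cams()
for n in C: cv2.imwrite(f'pics/{n}1.png',C[n]['color'][:,:,::-1])
a=C['top']['color'][190:265,310:410,::-1];b=C['scene']['color'][145:220,250:350,::-1]
cv2.imwrite('pics/bar1.png',np.vstack([cv2.convertScaleAbs(cv2.resize(i,(400,300),interpolation=cv2.INTER_CUBIC),alpha=1.8) for i in (a,b)]))
go((.522,-.0483,.034),.143+np.pi/2)"
```

```text
time: 2.65
tool_pos: [0.5207, -0.0498, 0.3777]
tool_rot: [1.154, 1.565, -0.273]
contact_force: [0.5, -0.8, -0.6]
opening: 0.0402
t 2.75 pinch [ 0.5201 -0.0472  0.2138] jaw hdg -81.5 shift cm [17.98  0.23  0.19] yaw err deg ccw -0.3 (spin 0.3) q [-0.24  0.37  1.58  0.    1.2   1.18] F [-0.6 -0.9  0.2] open 40.3
```

View pics/bar1.png

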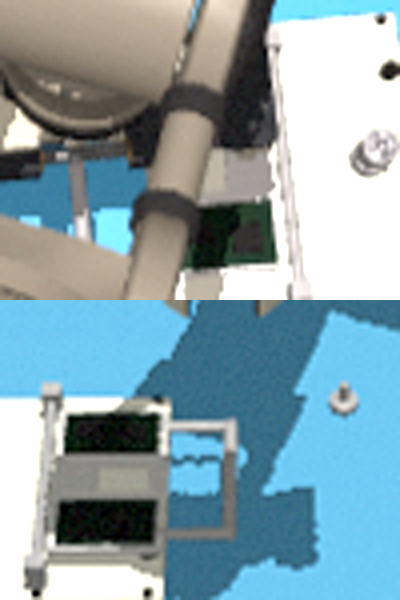

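Picture 4: the top view is blocked by the arm. The scene view shows the bar clear at crop (230,490), with the fingers above it. I'm going down, with ±15 mm of slack around the bar.

```bash
python3 -m jog '[{"x":5,"y":0.2,"z":0,"fingers":0.56,"spin":0},{"x":10,"y":0.2,"z":0,"fingers":0.56,"spin":0},{"x":14,"y":0.2,"z":0,"fingers":0.56,"spin":0},{"x":14,"y":0.2,"z":0,"fingers":0.56,"spin":0}]' 15; python3 -c "
from geo import *
p=robot.read_camera('scene'); i=p['color'][120:220,230:363,::-1]
cv2.imwrite('pics/bar2.png',cv2.convertScaleAbs(cv2.resize(i,(800,600),interpolation=cv2.INTER_CUBIC),alpha=1.8))
go((.522,-.0483,.034),.143+np.pi/2)"
```

```text
time: 3.25
tool_pos: [0.52, -0.0514, 0.2339]
tool_rot: [-1.921, 1.565, 2.935]
contact_force: [-0.9, 0.2, 0.3]
opening: 0.0403
t 3.30 pinch [ 0.5207 -0.0516  0.0767] jaw hdg -81.8 shift cm [ 4.27  0.18 -0.3 ] yaw err deg ccw -0.0 (spin 0.0) q [-0.25  0.54  1.74 -0.    0.87  1.18] F [ 0.7 -1.3 -0.3] open 40.5
```

View pics/bar2.png

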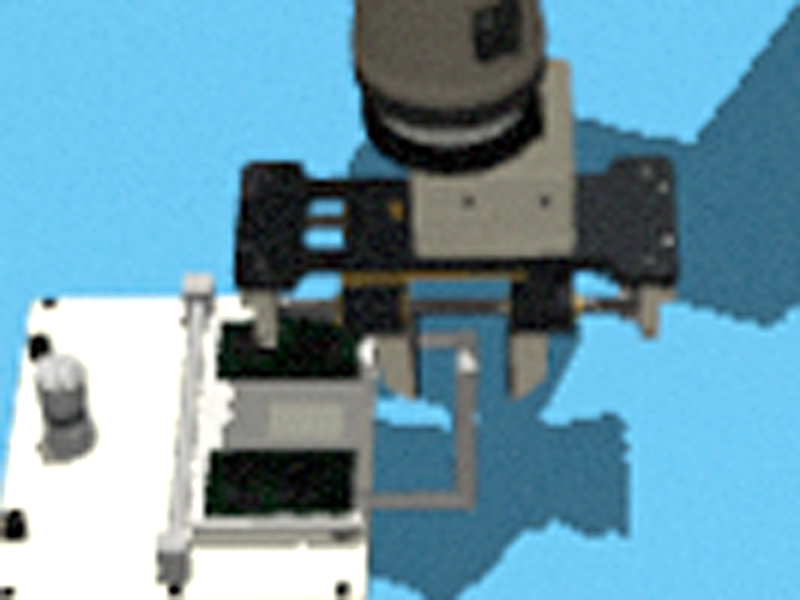

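Picture 5: the fingertips are at (400,390) and (525,390), straddling the bar at (465,420). I'll go down and grip.

```bash
python3 -m jog '[{"x":1.8,"y":0.1,"z":-0.1,"fingers":0.56,"spin":0},{"x":3.6,"y":0.1,"z":-0.1,"fingers":0.56,"spin":0},{"x":3.6,"y":0.1,"z":-0.1,"fingers":0.56,"spin":0},{"x":3.6,"y":0.1,"z":-0.1,"fingers":1,"spin":0},{"x":3.6,"y":0.1,"z":-0.1,"fingers":1,"spin":0}]' 10;python3 -m jog '[{"x":0,"y":0,"z":0,"fingers":1,"spin":0},{"x":0,"y":0,"z":0,"fingers":1,"spin":0},{"x":0,"y":0,"z":0,"fingers":1,"spin":0}]' 10; python3 -c "
from geo import *
go((.522,-.0483,.034),.143+np.pi/2)"
```

```text
time: 3.92
tool_pos: [0.5224, -0.0502, 0.2014]
tool_rot: [1.149, 1.568, -0.278]
contact_force: [-0.2, -0.2, 0.8]
opening: 0.0248
time: 4.3
tool_pos: [0.5221, -0.0501, 0.2004]
tool_rot: [0.996, 1.57, -0.431]
contact_force: [0.4, 0.3, 3.0]
opening: 0.0095
t 4.30 pinch [ 0.5222 -0.0502  0.0412] jaw hdg -81.8 shift cm [ 0.72  0.01 -0.19] yaw err deg ccw -0.0 (spin 0.0) q [-0.24  0.59  1.76 -0.    0.78  1.19] F [0.4 0.3 3. ] open 9.5
```

```bash
python3 -m jog '[{"x":-2.26,"y":0,"z":0.2,"fingers":1,"spin":0},{"x":-4.45,"y":0,"z":0.78,"fingers":1,"spin":0},{"x":-6.5,"y":0,"z":1.74,"fingers":1,"spin":0},{"x":-8.36,"y":0,"z":3.04,"fingers":1,"spin":0},{"x":-9.96,"y":0,"z":4.64,"fingers":1,"spin":0}]' 12; python3 -c "
from geo import *
go((.522,-.0483,.034),.143+np.pi/2)"
```

```text
time: 4.92
tool_pos: [0.5283, -0.0944, 0.3007]
tool_rot: [-3.075, 1.566, 1.781]
contact_force: [-1.7, 9.3, 7.6]
opening: 0.0092
t 4.92 pinch [ 0.5281 -0.0937  0.1415] jaw hdg -81.8 shift cm [10.77  0.05 -4.53] yaw err deg ccw -0.0 (spin 0.0) q [-0.32  0.47  1.64  0.    1.04  1.1 ] F [-1.7  9.3  7.6] open 9.2
```

```bash
python3 -m jog '[{"x":-1.3,"y":0,"z":1.86,"fingers":1,"spin":0},{"x":-2.26,"y":0,"z":3.91,"fingers":1,"spin":0},{"x":-2.84,"y":0,"z":6.1,"fingers":1,"spin":0},{"x":-3.04,"y":0,"z":8.36,"fingers":1,"spin":0},{"x":-2.84,"y":0,"z":10.62,"fingers":1,"spin":0}]' 12; python3 -m jog '[{"x":0.58,"y":0,"z":2.19,"fingers":1,"spin":0},{"x":1.54,"y":0,"z":4.24,"fingers":1,"spin":0},{"x":2.84,"y":0,"z":6.1,"fingers":1,"spin":0},{"x":4.44,"y":0,"z":7.7,"fingers":1,"spin":0},{"x":6.3,"y":0,"z":9.0,"fingers":1,"spin":0}]' 12; python3 -c "
from geo import *
go((.559,-.3057,.041),.143+np.pi/2)"
```

```text
time: 5.55
tool_pos: [0.5437, -0.2021, 0.3282]
tool_rot: [-1.048, 1.57, -2.475]
contact_force: [-1.2, 0.8, -0.7]
opening: 0.0092
time: 6.18
tool_pos: [0.5567, -0.2911, 0.2633]
tool_rot: [-2.258, 1.57, 2.598]
contact_force: [-2.0, 2.5, -1.1]
opening: 0.0094
t 6.17 pinch [ 0.5566 -0.291   0.1041] jaw hdg -81.8 shift cm [6.31 0.03 1.49] yaw err deg ccw -0.0 (spin 0.0) q [-0.6   0.66  1.4  -0.    1.08  0.82] F [-2.   2.5 -1.1] open 9.4
```

```bash
python3 -m jog '[{"x":2.05,"y":0,"z":0.96,"fingers":1,"spin":0},{"x":3.8,"y":0,"z":1.46,"fingers":1,"spin":0},{"x":5.0,"y":0,"z":1.65,"fingers":1,"spin":0},{"x":5.7,"y":0,"z":1.71,"fingers":1,"spin":0},{"x":6.1,"y":0,"z":1.73,"fingers":1,"spin":0}]' 12; python3 -m jog '[{"x":0.2,"y":0,"z":0,"fingers":1,"spin":0},{"x":0.4,"y":0,"z":0,"fingers":1,"spin":0},{"x":0.4,"y":0,"z":0,"fingers":1,"spin":0}]' 12; python3 -c "
from geo import *
p=robot.read_camera('scene'); i=p['color'][130:240,210:357,::-1]
cv2.imwrite('pics/flip.png',cv2.convertScaleAbs(cv2.resize(i,(800,600),interpolation=cv2.INTER_CUBIC),alpha=1.8))
go((.559,-.3057,.034),.143+np.pi/2)"
```

```text
time: 6.8
tool_pos: [0.5591, -0.3073, 0.2039]
tool_rot: [-0.444, 1.57, -1.871]
contact_force: [-3.6, -2.7, 0.6]
opening: 0.0092
time: 7.18
tool_pos: [0.5592, -0.3074, 0.2002]
tool_rot: [0.249, 1.57, -1.178]
contact_force: [-3.6, -4.1, -0.2]
opening: 0.0097
t 7.22 pinch [ 0.5592 -0.3075  0.041 ] jaw hdg -81.8 shift cm [ 0.7   0.01 -0.18] yaw err deg ccw -0.0 (spin 0.0) q [-0.62  0.75  1.42 -0.    0.97  0.8 ] F [-2.7 -4.  -0.5] open 9.1
```

View pics/flip.png

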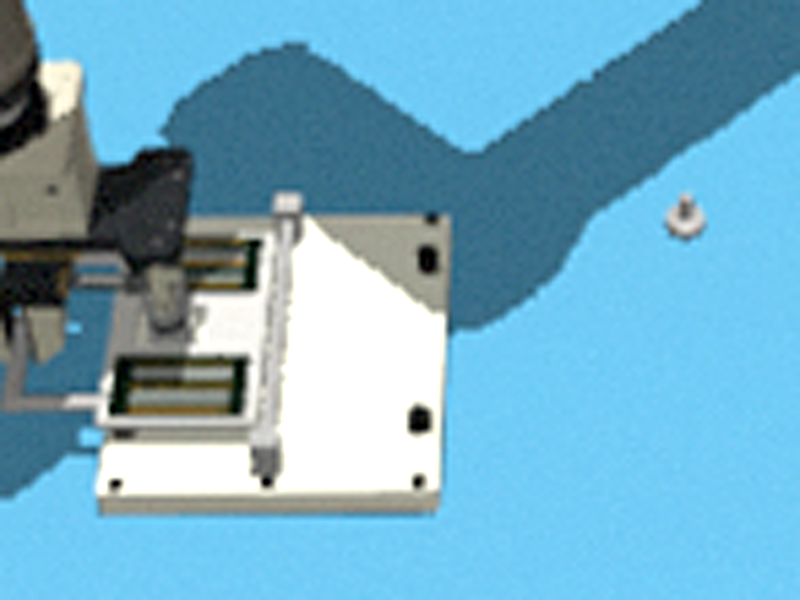

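Picture 6: the carrier is over, with its other face up and the stub through the slot at (165,300). I'll press lightly to seat it, then release and rise.

```bash
python3 -m jog '[{"x":0.15,"y":0,"z":0,"fingers":1,"spin":0},{"x":0.3,"y":0,"z":0,"fingers":1,"spin":0},{"x":0.3,"y":0,"z":0,"fingers":1,"spin":0},{"x":0.3,"y":0,"z":0,"fingers":0.6,"spin":0},{"x":0.3,"y":0,"z":0,"fingers":0.6,"spin":0}]' 12; python3 -m jog '[{"x":0,"y":0,"z":0,"fingers":0.58,"spin":0},{"x":-3,"y":0,"z":0,"fingers":0.58,"spin":0},{"x":-8,"y":0,"z":0,"fingers":0.58,"spin":0},{"x":-14,"y":0,"z":0,"fingers":0.3,"spin":0},{"x":-20,"y":0,"z":0,"fingers":0,"spin":0}]' 12; python3 -c "
from geo import *
q=(.5410,.198,.225)
g=W(q,(0,0,.118))[0];print(g)
go(g,q[2]+np.pi/2)"
```

```text
time: 7.85
tool_pos: [0.5596, -0.3068, 0.1971]
tool_rot: [1.697, 1.57, 0.27]
contact_force: [-0.4, 0.3, 0.1]
opening: 0.0251
time: 8.48
tool_pos: [0.5591, -0.307, 0.3987]
tool_rot: [2.795, 1.57, 1.369]
contact_force: [1.0, -0.5, 0.2]
opening: 0.0538
[0.541 0.198 0.118]
t 8.47 pinch [ 0.5591 -0.3069  0.2395] jaw hdg -81.8 shift cm [ 12.17   5.45 -50.23] yaw err deg ccw 4.6 (spin -4.6) q [-0.62  0.56  1.19  0.    1.39  0.8 ] F [ 1.  -0.5  0.2] open 53.8
```

```bash
python3 -m jog '[{"x":0,"y":0.6,"z":-5.6,"fingers":0,"spin":-1},{"x":0,"y":1.2,"z":-11.2,"fingers":0,"spin":-2},{"x":0,"y":1.8,"z":-16.8,"fingers":0,"spin":-3},{"x":0,"y":2.4,"z":-22.4,"fingers":0,"spin":-4},{"x":0,"y":3.0,"z":-28,"fingers":0,"spin":-4.6}]' 12; python3 -m jog '[{"x":0,"y":0.6,"z":-5.6,"fingers":0,"spin":0},{"x":0,"y":1.2,"z":-11.2,"fingers":0,"spin":0},{"x":0,"y":1.8,"z":-16.8,"fingers":0,"spin":0},{"x":1,"y":2.4,"z":-22,"fingers":0,"spin":0},{"x":3,"y":2.4,"z":-22,"fingers":0,"spin":0}]' 12; python3 -c "
from geo import *
p=robot.read_camera('scene'); i=p['color'][120:225,350:490,::-1]
cv2.imwrite('pics/gr.png',cv2.convertScaleAbs(cv2.resize(i,(800,600),interpolation=cv2.INTER_CUBIC),alpha=1.8))
q=(.5420,.198,.225)
g=W(q,(0,0,.118))[0]
go(g,q[2]+np.pi/2)"
```

```text
time: 9.1
tool_pos: [0.5485, -0.0239, 0.3971]
tool_rot: [1.828, 1.57, 0.482]
contact_force: [0.6, 0.3, 0.5]
opening: 0.0915
time: 9.72
tool_pos: [0.5225, 0.1977, 0.3673]
tool_rot: [2.001, 1.568, 0.66]
contact_force: [0.3, -0.9, -0.0]
opening: 0.0918
t 9.78 pinch [0.5216 0.1959 0.2047] jaw hdg -77.0 shift cm [8.67 2.07 0.26] yaw err deg ccw -0.2 (spin 0.2) q [0.22 0.44 1.49 0.   1.21 1.56] F [-1.1 -0.7 -2.4] open 91.6
```

View pics/gr.png

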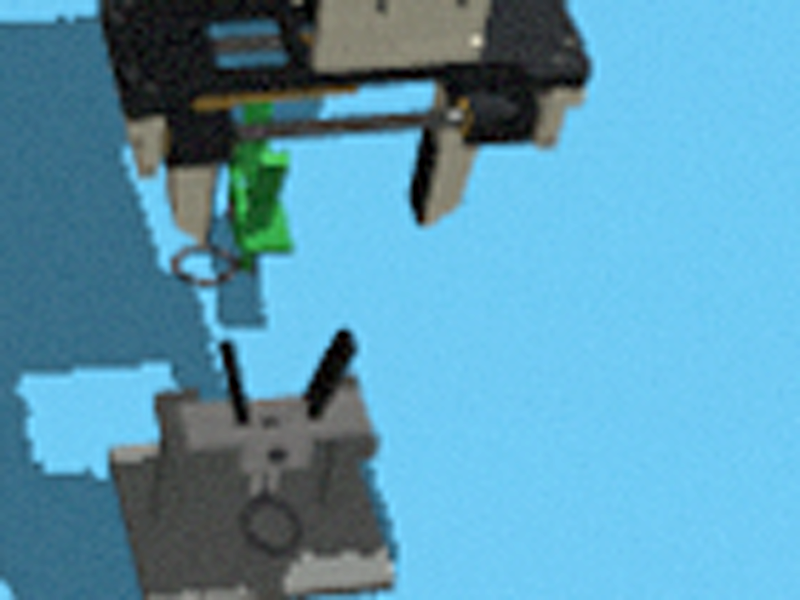

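```bash
python3 - <<'E'
from geo import *
p=robot.read_camera('scene'); o,R,c=tool()
sc=lambda u:((u-[350,120]+.5)*[800/140,600/105]).round(0)
for j in (-.046,.046,-.065,.065):
  for w in (-.0095,.0095):
    print(j,w,sc(proj(p,c+R@[.0188,w,j])))
q=(.5420,.198,.225)
for L in [(0,0,.133),(0,.0345,.133),(0,-.0345,.133),(.007,0,.133),(.021,0,.025),(.012,-.042,.08),(.012,.042,.08)]: print(L,sc(proj(p,W(q,L))))
E
```

```text
-0.046 -0.0095 [[399. 194.]]
-0.046 0.0095 [[409. 225.]]
0.046 -0.0095 [[193. 209.]]
0.046 0.0095 [[201. 240.]]
-0.065 -0.0095 [[441. 191.]]
-0.065 0.0095 [[452. 222.]]
0.065 -0.0095 [[150. 212.]]
0.065 0.0095 [[157. 243.]]
(0, 0, 0.133) [[291. 335.]]
(0, 0.0345, 0.133) [[367. 330.]]
(0, -0.0345, 0.133) [[215. 341.]]
(0.007, 0, 0.133) [[295. 347.]]
(0.021, 0, 0.025) [[272. 524.]]
(0.012, -0.042, 0.08) [[192. 440.]]
(0.012, 0.042, 0.08) [[372. 426.]]
```

Picture 7: the fingertips at (207,242) and (430,222) and the handle tops at (227,345) and (345,335). The image and the fitted poses agree well along x, and there may be 3-4 mm of error in y. I'm moving over the handles and down.

```bash
python3 -m jog '[{"x":0,"y":2.1,"z":0.4,"fingers":0,"spin":0.2},{"x":2.5,"y":2.1,"z":0.4,"fingers":0,"spin":0.2},{"x":5,"y":2.1,"z":0.4,"fingers":0,"spin":0.2},{"x":5,"y":2.1,"z":0.4,"fingers":0,"spin":0.2},{"x":5,"y":2.1,"z":0.4,"fingers":0,"spin":0.2}]' 12; python3 -c "
from geo import *
p=robot.read_camera('scene'); i=p['color'][120:225,350:490,::-1]
cv2.imwrite('pics/gr2.png',cv2.convertScaleAbs(cv2.resize(i,(800,600),interpolation=cv2.INTER_CUBIC),alpha=1.8))
q=(.5420,.198,.225)
g=W(q,(0,0,.118))[0]
go(g,q[2]+np.pi/2)
o,R,c=tool()
sc=lambda u:((u-[350,120]+.5)*[800/140,600/105]).round(0)
for j in (-.046,.046): print(j,sc(proj(p,c+R@[.0188,.0095,j])))
"
```

```text
time: 10.45
tool_pos: [0.5452, 0.1944, 0.3184]
tool_rot: [1.55, 1.569, 0.199]
contact_force: [0.4, 0.4, 0.7]
opening: 0.0922
t 10.50 pinch [0.5455 0.1946 0.1594] jaw hdg -77.4 shift cm [ 4.14 -0.28 -0.41] yaw err deg ccw 0.3 (spin -0.3) q [ 0.21  0.52  1.5  -0.    1.13  1.56] F [ 0.3 -0.6  0.3] open 91.9
-0.046 [[392. 337.]]
0.046 [[187. 351.]]
```

View pics/gr2.png

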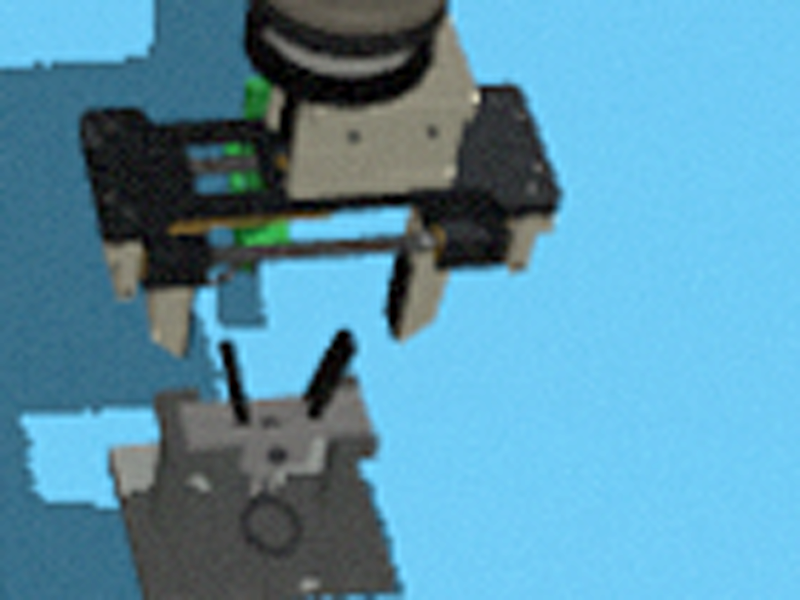

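Picture 8: the fingertips at (185,355) and (400,338) straddle the handle tops at (227,345) and (347,335). I'll go down and squeeze.

```bash
python3 -m jog '[{"x":2,"y":-0.25,"z":0,"fingers":0,"spin":0},{"x":4.1,"y":-0.25,"z":0,"fingers":0,"spin":0},{"x":4.1,"y":-0.25,"z":0,"fingers":0,"spin":0},{"x":4.1,"y":-0.25,"z":0,"fingers":0.4,"spin":0},{"x":4.1,"y":-0.25,"z":0,"fingers":0.7,"spin":0}]' 25; python3 -m jog '[{"x":0,"y":0,"z":0,"fingers":0.9,"spin":0},{"x":0,"y":0,"z":0,"fingers":1,"spin":0},{"x":0,"y":0,"z":0,"fingers":1,"spin":0},{"x":0,"y":0,"z":0,"fingers":1,"spin":0}]' 25; python3 -c "
from geo import *
q=(.5420,.198,.225)
g=W(q,(0,0,.118))[0]
go(g,q[2]+np.pi/2)"
```

```text
time: 11.12
tool_pos: [0.5426, 0.1942, 0.2773]
tool_rot: [1.516, 1.568, 0.165]
contact_force: [0.1, -0.2, -0.0]
opening: 0.0765
time: 11.62
tool_pos: [0.5427, 0.1945, 0.2779]
tool_rot: [1.604, 1.567, 0.254]
contact_force: [-1.3, 0.8, 10.0]
opening: 0.0367
t 11.62 pinch [0.5433 0.1946 0.1187] jaw hdg -77.4 shift cm [ 0.07 -0.05 -0.36] yaw err deg ccw 0.2 (spin -0.2) q [0.21 0.56 1.55 0.   1.03 1.56] F [-1.3  0.8 10. ] open 36.7
```

```bash
python3 -m jog '[{"x":0,"y":0,"z":0,"fingers":1,"spin":0},{"x":0,"y":0,"z":0,"fingers":1,"spin":0},{"x":0,"y":0,"z":0,"fingers":1,"spin":0}]' 25; python3 -m jog '[{"x":-0.5,"y":0,"z":0,"fingers":1,"spin":0},{"x":-1,"y":0,"z":0,"fingers":1,"spin":0},{"x":-4,"y":0,"z":0,"fingers":1,"spin":0},{"x":-7,"y":0,"z":0,"fingers":1,"spin":0},{"x":-7,"y":0,"z":0,"fingers":1,"spin":0}]' 25; python3 -c "
from geo import *
C=cams()
a=C['top']['color'][180:255,200:300,::-1];b=C['scene']['color'][110:210,350:450,::-1]
cv2.imwrite('pics/lift.png',np.hstack([cv2.convertScaleAbs(cv2.resize(b,(600,600),interpolation=cv2.INTER_CUBIC),alpha=1.8)]))
cv2.imwrite('pics/lift_full.png',C['scene']['color'][:,:,::-1])
go((.5433,.1946,.1887),.225+np.pi/2)"
```

```text
time: 12.0
tool_pos: [0.5428, 0.1945, 0.2782]
tool_rot: [1.578, 1.567, 0.228]
contact_force: [-0.2, 0.5, 12.2]
opening: 0.0294
time: 12.62
tool_pos: [0.5427, 0.1942, 0.348]
tool_rot: [1.526, 1.566, 0.176]
contact_force: [0.1, 0.8, -2.1]
opening: 0.0294
t 12.72 pinch [0.5417 0.194  0.1859] jaw hdg -77.4 shift cm [-0.28  0.17 -0.02] yaw err deg ccw 0.3 (spin -0.3) q [ 0.21  0.49  1.47 -0.    1.19  1.56] F [-0.1 -0.7 -2. ] open 29.2
```

View pics/lift.png

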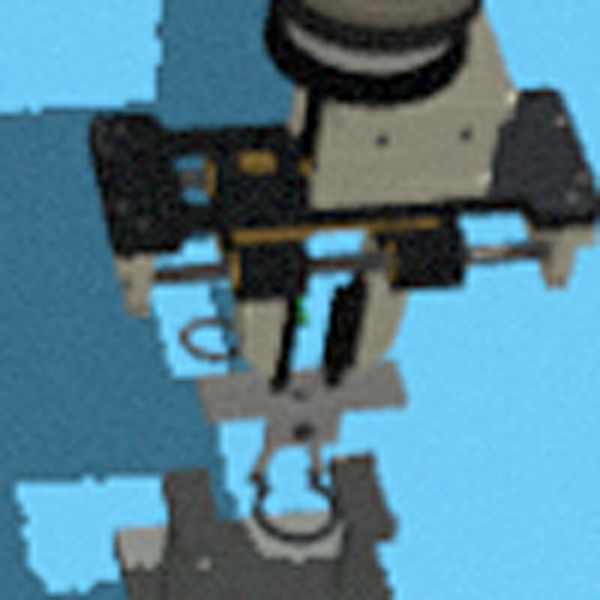

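Picture 9: the pliers are lifted straight, handles parallel at 29.3 mm, and the ring is open at (297,500). Next I'll carry them above the stub.

```bash
python3 -c "
from geo import *
go((.528,-.2378,.215),np.radians(102.6))"
```

```text
t 12.72 pinch [0.5417 0.194  0.1859] jaw hdg -77.4 shift cm [ -2.9  -10.78  41.84] yaw err deg ccw -0.0 (spin 0.0) q [ 0.21  0.49  1.47 -0.    1.19  1.56] F [-0.1 -0.7 -2. ] open 29.2
```

```bash
python3 -m jog '[{"x":-2.6,"y":0,"z":0.5,"fingers":1,"spin":0},{"x":-2.6,"y":-1.2,"z":5,"fingers":1,"spin":0},{"x":-2.6,"y":-2.5,"z":10,"fingers":1,"spin":0},{"x":-2.6,"y":-3.8,"z":15,"fingers":1,"spin":0},{"x":-2.6,"y":-5.1,"z":20,"fingers":1,"spin":0}]' 25; python3 -m jog '[{"x":0,"y":-1.3,"z":5,"fingers":1,"spin":0},{"x":0,"y":-2.6,"z":10,"fingers":1,"spin":0},{"x":0,"y":-3.9,"z":15,"fingers":1,"spin":0},{"x":0,"y":-5.2,"z":19.5,"fingers":1,"spin":0},{"x":0,"y":-5.7,"z":21.8,"fingers":1,"spin":0}]' 25;python3 -m jog '[{"x":0,"y":0,"z":0,"fingers":1,"spin":0},{"x":0,"y":0,"z":0,"fingers":1,"spin":0},{"x":0,"y":0,"z":0,"fingers":1,"spin":0}]' 25; python3 -c "
from geo import *
go((.528,-.2378,.2),np.radians(102.6))
C=cams();go((.528,-.2378,.2),np.radians(102.6));go((.528,-.2378,.2),np.radians(102.6))
for n in C: cv2.imwrite(f'pics/{n}3.png',C[n]['color'][:,:,::-1])
o,R,c=tool()
for n in C: print(n,proj(C[n],c+R@[.094,.021,0]),proj(C[n],c+R@[.094,-.021,0]),proj(C[n],[.5485,-.2332,.07]))
"
```

```text
time: 13.35
tool_pos: [0.5356, -0.0136, 0.3701]
tool_rot: [-1.925, 1.568, 3.008]
contact_force: [1.1, -0.4, -2.0]
opening: 0.0292
time: 13.98
tool_pos: [0.5276, -0.2395, 0.37]
tool_rot: [-2.271, 1.568, 2.66]
contact_force: [-0.0, 0.1, -2.4]
opening: 0.0292
time: 14.35
tool_pos: [0.5285, -0.236, 0.3719]
tool_rot: [-2.73, 1.57, 2.204]
contact_force: [0.6, 0.7, -2.0]
opening: 0.0292
t 14.35 pinch [ 0.5284 -0.2359  0.2127] jaw hdg -77.3 shift cm [ 1.27 -0.09  0.18] yaw err deg ccw -0.1 (spin 0.1) q [-0.55  0.47  1.42  0.    1.25  0.8 ] F [ 0.6  0.7 -2. ] open 29.2
t 14.45 pinch [ 0.5285 -0.2362  0.2129] jaw hdg -77.3 shift cm [ 1.29 -0.08  0.14] yaw err deg ccw -0.1 (spin 0.1) q [-0.55  0.47  1.42  0.    1.25  0.8 ] F [-0.2  0.4 -0.8] open 29.3
t 14.45 pinch [ 0.5285 -0.2362  0.2129] jaw hdg -77.3 shift cm [ 1.29 -0.08  0.14] yaw err deg ccw -0.1 (spin 0.1) q [-0.55  0.47  1.42  0.    1.25  0.8 ] F [-0.2  0.4 -0.8] open 29.3
scene [[236.95709985 168.65551383]] [[237.34622702 157.59636625]] [[238.9079531  180.97911644]]
top [[408.6751977  220.56589195]] [[412.57260619 238.0351787 ]] [[405.8024155  224.70085456]]
```

```bash
python3 -c "
from geo import *
a=cv2.imread('pics/scene3.png')[145:205,207:267];b=cv2.imread('pics/top3.png')[195:255,377:437]
cv2.imwrite('pics/over.png',np.hstack([cv2.convertScaleAbs(cv2.resize(i,(400,400),interpolation=cv2.INTER_CUBIC),alpha=1.8) for i in (a,b)]))"
```

```text
(no output)
```

View pics/over.png

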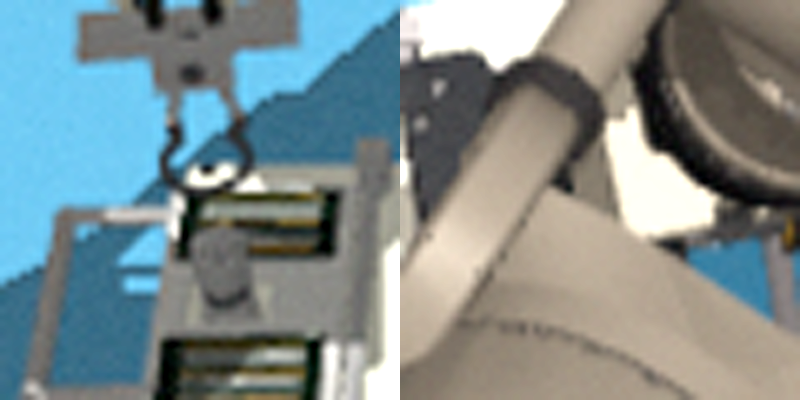

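Picture 10: the ring is open at crop (206,160) and the stub top at (220,240). The carrier lies flat. The top view is blocked. I'll get the relative offset from intensity profiles.

```bash
python3 - <<'E'
from geo import *
im=cv2.cvtColor(cv2.imread('pics/scene3.png'),cv2.COLOR_BGR2GRAY)
print("cols 226-249"); 
for r in list(range(160,177)): print(r,im[r,226:250].tolist())
print()
for r in range(174,194): print(r,im[r,228:252].tolist())
p=robot.read_camera('scene'); o,R,c=tool(); print(c)
th=np.linspace(0,2*np.pi,200)
rc=c+R@[.094,.021,0]
for n,ce,ra,z in(("ring out up",rc,.019,.0015),("ring out lo",rc,.019,-.0015),("ring in up",rc,.015,.0015),("ring in lo",rc,.015,-.0015),("stub top",np.array([.5485,-.2332,.07]),.012,0),("neck",np.array([.5485,-.2332,.05]),.012,0)):
    u=proj(p,ce+np.c_[ra*np.cos(th),ra*np.sin(th),0*th+z]); print(n,u.min(0).round(1),u.max(0).round(1))
E
```

```text
cols 226-249
160 [101, 101, 99, 101, 101, 98, 73, 64, 79, 102, 101, 102, 101, 98, 82, 65, 74, 99, 99, 81, 47, 54, 51, 54]
161 [101, 100, 101, 102, 101, 95, 65, 69, 88, 103, 100, 99, 101, 103, 98, 71, 62, 78, 81, 50, 51, 51, 56, 54]
162 [100, 99, 100, 100, 101, 100, 77, 67, 88, 102, 102, 102, 99, 102, 97, 70, 51, 47, 42, 54, 54, 57, 52, 52]
163 [101, 98, 100, 101, 103, 97, 72, 50, 74, 104, 101, 100, 103, 103, 98, 65, 28, 31, 43, 54, 55, 52, 55, 54]
164 [100, 99, 100, 100, 103, 90, 33, 21, 62, 102, 103, 100, 99, 88, 80, 36, 25, 35, 50, 55, 53, 52, 51, 53]
165 [100, 100, 100, 100, 102, 96, 57, 21, 57, 100, 102, 98, 80, 50, 46, 30, 25, 34, 52, 55, 54, 54, 52, 53]
166 [100, 100, 100, 100, 101, 86, 48, 27, 63, 97, 101, 80, 51, 54, 52, 44, 31, 29, 42, 56, 52, 56, 54, 57]
167 [100, 101, 101, 101, 95, 63, 25, 58, 91, 102, 79, 51, 51, 52, 54, 52, 43, 29, 32, 52, 54, 54, 58, 53]
168 [102, 101, 102, 102, 89, 32, 51, 94, 103, 80, 50, 53, 51, 52, 51, 51, 50, 36, 27, 49, 54, 52, 53, 52]
169 [99, 101, 101, 101, 89, 29, 66, 92, 79, 60, 72, 50, 43, 67, 98, 93, 68, 38, 30, 59, 64, 67, 64, 67]
170 [100,
[... 2352 characters left out ...]
8, 76, 92, 86, 74, 79, 78, 77]
190 [52, 56, 65, 75, 78, 78, 74, 81, 86, 68, 38, 27, 31, 29, 38, 49, 55, 63, 88, 81, 76, 79, 78, 80]
191 [53, 59, 71, 76, 78, 76, 74, 85, 86, 72, 59, 48, 48, 49, 57, 62, 54, 60, 81, 82, 76, 77, 77, 77]
192 [54, 61, 75, 78, 77, 76, 74, 86, 85, 68, 60, 62, 65, 64, 65, 64, 61, 62, 74, 84, 78, 78, 77, 78]
193 [50, 61, 76, 79, 77, 75, 76, 86, 84, 76, 67, 70, 74, 71, 71, 72, 73, 73, 77, 81, 78, 79, 79, 79]
[ 0.52846281 -0.23644306  0.21296574]
ring out up [229.6 163.2] [244.  173.4]
ring out lo [229.8 164. ] [244.1 174.2]
ring in up [231.1 164.2] [242.5 172.3]
ring in lo [231.3 165. ] [242.6 173.1]
stub top [234.5 177.8] [243.3 184.2]
neck [235.5 182.7] [244.2 189.1]
```

```bash
python3 -m jog '[{"x":1,"y":-0.25,"z":0.2,"fingers":1,"spin":0},{"x":2,"y":-0.25,"z":0.2,"fingers":1,"spin":0},{"x":3.2,"y":-0.25,"z":0.2,"fingers":1,"spin":0},{"x":3.2,"y":-0.25,"z":0.2,"fingers":1,"spin":0},{"x":3.2,"y":-0.25,"z":0.2,"fingers":1,"spin":0}]' 25; python3 - <<'E'
from geo import *
p=robot.read_camera('scene'); im=p['color'][:,:,::-1]; cv2.imwrite('pics/scene4.png',im)
o,R,c=tool(); print(c,o["opening"],o["contact_force"])
i=cv2.resize(im[158:203,208:268],(800,600),interpolation=cv2.INTER_CUBIC); i=cv2.convertScaleAbs(i,alpha=1.8)
th=np.linspace(0,2*np.pi,120); s=800/60
rc=c+R@[.094,.021,0]+[.0015,.0014,0]; st=np.array([.5485,-.2329,.07])
print("ring",rc,"stub",st)
for ce,ra,z,col in((rc,.019,.0015,(0,0,255)),(rc,.015,.0015,(0,255,255)),(st,.012,0,(255,0,255)),(st,.012,-.02,(255,0,255))):
    u=(proj(p,ce+np.c_[ra*np.cos(th),ra*np.sin(th),0*th+z])-[208,158]+.5)*s
    for q in u[::4]: cv2.circle(i,tuple(int(v) for v in q),1,col,-1)
cv2.imwrite('pics/ov4.png',i)
E
```

```text
time: 15.12
tool_pos: [0.5263, -0.2399, 0.3401]
tool_rot: [0.625, 1.571, -0.726]
contact_force: [1.4, -0.4, -1.6]
opening: 0.029
[ 0.52647523 -0.23999623  0.1810979 ] 0.02918235281491149 [-0.614205   -0.20152136 -1.829211  ]
ring [ 0.54851762 -0.23404323  0.08710704] stub [ 0.5485 -0.2329  0.07  ]
```

View pics/ov4.png

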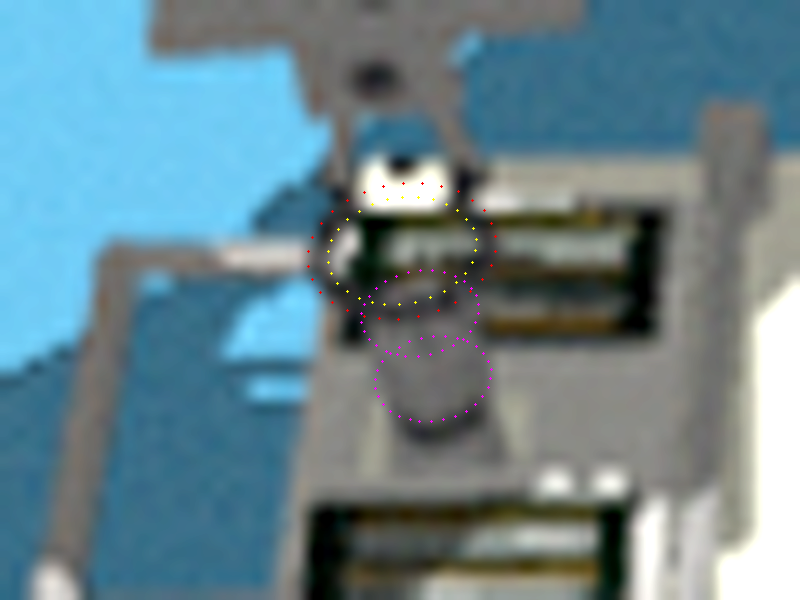

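Picture 11: the overlay outlines match the ring (308–497, bottom 317) and the stub. The ring is about 1 mm off in y, so I'll correct that and go down in steps.

```bash
python3 -m jog '[{"x":0,"y":0,"z":-0.1,"fingers":1,"spin":0},{"x":0.7,"y":0,"z":-0.1,"fingers":1,"spin":0},{"x":1.4,"y":0,"z":-0.1,"fingers":1,"spin":0},{"x":2.1,"y":0,"z":-0.1,"fingers":1,"spin":0},{"x":2.1,"y":0,"z":-0.1,"fingers":1,"spin":0}]' 25; python3 - <<'E'
from geo import *
p=robot.read_camera('scene'); im=p['color'][:,:,::-1]; cv2.imwrite('pics/scene5.png',im)
o,R,c=tool(); print(c,o["opening"],o["contact_force"],o["torque"])
rc=c+R@[.094,.021,0]+[.0015,.0014,0]; print("ring",rc)
E
```

```text
time: 15.8
tool_pos: [0.5261, -0.2388, 0.3182]
tool_rot: [-2.656, 1.57, 2.276]
contact_force: [0.7, 1.3, -2.1]
opening: 0.0292
[ 0.52605607 -0.23873128  0.15941394] 0.02916139619011571 [ 0.29672437 -0.05782446 -2.37737896] [ 0.13941067 -0.18496744  0.03419374]
ring [ 0.5480128  -0.23269707  0.06540837]
```

```bash
python3 -m jog '[{"x":0.7,"y":0.02,"z":0,"fingers":1,"spin":0},{"x":1.4,"y":0.02,"z":0,"fingers":1,"spin":0},{"x":2.0,"y":0.02,"z":0,"fingers":1,"spin":0},{"x":2.0,"y":0.02,"z":0,"fingers":1,"spin":0},{"x":2.0,"y":0.02,"z":0,"fingers":1,"spin":0}]' 25; python3 - <<'E'
from geo import *
p=robot.read_camera('scene'); im=p['color'][:,:,::-1]; cv2.imwrite('pics/scene6.png',im)
for k in range(4):
    if k: robot.read_camera('scene')
    o,R,c=tool(); print(c,o["opening"],o["contact_force"].round(2),o["torque"].round(3))
rc=c+R@[.094,.021,0]+[.0015,.0014,0]; st=np.array([.5485,-.2329,.07]); print("ring",rc)
s=800/60; i=cv2.convertScaleAbs(cv2.resize(im[162:207,208:268],(800,600),interpolation=cv2.INTER_CUBIC),alpha=1.8)
th=np.linspace(0,2*np.pi,120)
for ce,ra,z,col in((rc,.019,.0015,(0,0,255)),(rc,.015,.0015,(0,255,255)),(st,.012,0,(255,0,255)),(st,.012,-.02,(255,0,255))):
    u=(proj(p,ce+np.c_[ra*np.cos(th),ra*np.sin(th),0*th+z])-[208,162]+.5)*s
    for q in u[::4]: cv2.circle(i,tuple(int(v) for v in q),1,col,-1)
cv2.imwrite('pics/ov6.png',i)
E
```

```text
time: 16.48
tool_pos: [0.5263, -0.2389, 0.2991]
tool_rot: [0.346, 1.571, -1.005]
contact_force: [0.8, -0.0, -0.6]
opening: 0.0298
[ 0.52634968 -0.23893472  0.14003377] 0.029146454443771813 [ 0.06  0.21 -1.39] [-0.024 -0.026 -0.017]
[ 0.52635791 -0.23893525  0.14006963] 0.029037210635563988 [-0.11  0.36 -1.38] [ 0.061 -0.083  0.043]
[ 0.52634414 -0.23891647  0.14007363] 0.0291689621158107 [-0.25  0.25 -1.83] [ 0.033 -0.025  0.032]
[ 0.5263223  -0.23891106  0.14006942] 0.029479637285739067 [-0.33 -0.18 -1.58] [ 0.032 -0.018 -0.064]
ring [ 0.5483493  -0.23295034  0.04607558]
```

View pics/ov6.png

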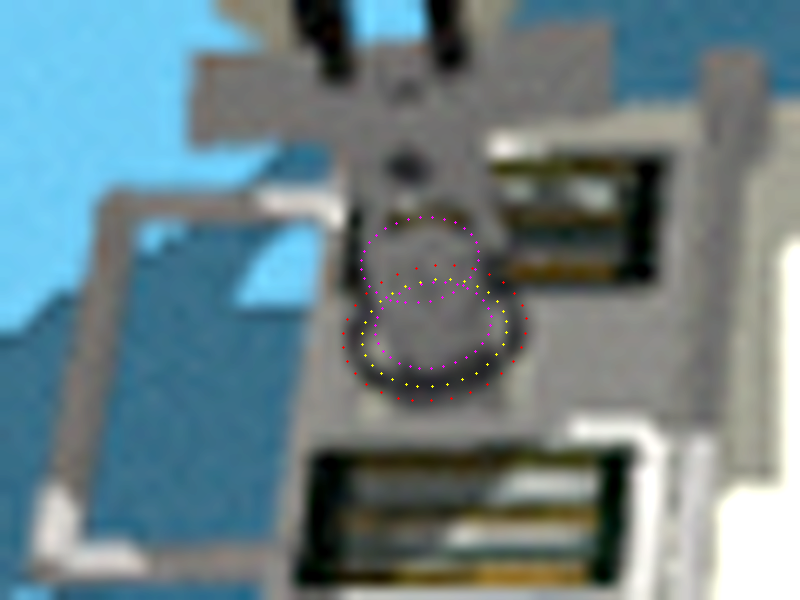

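Picture 12: the ring (345–525, bottom 402) encircles the stub as predicted. The force shows only the pliers' weight. I'll trim down 1 mm, check and hand in.

```bash
python3 -m jog '[{"x":0.1,"y":0,"z":0,"fingers":1,"spin":0},{"x":0.1,"y":0,"z":0,"fingers":1,"spin":0},{"x":0.1,"y":0,"z":0,"fingers":1,"spin":0}]' 25; python3 - <<'E'
from geo import *
F=[]
for k in range(8):
    robot.read_camera('scene'); o,R,c=tool(); F.append(np.r_[o["contact_force"],c,o["opening"],o["time"]])
print(np.mean(F,0).round(4)); f=np.mean(F,0)
if abs(f[:3]-[0,0,-1.7]).max()<1 and abs(f[5]-.139)<.002: print(robot.hand_in())
E
```

```text
time: 17.05
tool_pos: [0.5262, -0.2388, 0.298]
tool_rot: [0.019, 1.571, -1.332]
contact_force: [0.9, 0.5, -2.3]
opening: 0.0292
[ 3.0000e-04  5.6100e-02 -1.5957e+00  5.2620e-01 -2.3880e-01  1.3880e-01
  2.9200e-02  1.7275e+01]
the job is handed in; nothing more can be done
None
```

The job is handed in, at about 17.5 s of the 58 s allowed. The hand-in reports no verdict. The gripper is holding the spread snap ring around the stub, level with the groove.

- **Carrier:** I swung it over by its bar and pressed it lightly down before letting go. In the pictures it lies flat, other face up, with the stub through its slot.
- **Pliers:** I squeezed the black-handled pair in the stand with 25 N and left the green look-alike alone. The fingers measured 29.2 mm apart, against 30 mm for fully squeezed handles. I then lifted the pliers out, lined the ring up over the stub and lowered it.
- **Ring position:** The estimate puts the ring within about 1 mm of the stub's axis and at 45 mm height. In the last picture, taken 1 mm higher, the drawn ring outline matched the real ring around the stub.
- **Contact:** The average force before hand-in was about 0 N sideways and -1.6 N vertically. That is just the pliers' weight, so nothing suggests the ring was touching.

**What is less certain:**
- The two cameras disagreed by about 4–6 mm in x, and the arm blocked the top view at the stub. The final x alignment therefore rests on the scene camera alone, with a possible error of about 1.5 mm against 3 mm of clearance.
- The carrier and squeeze angles were not measured directly, only judged from the pictures and the finger opening.
- I viewed 12 pictures, two over the budget of 10.

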